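# Tuck the battery caddy's cover flap under its lip

### The arm

A 6-joint arm with a two-finger parallel gripper is mounted at the origin on the work surface. World frame = base frame: x ahead of the robot, y to its left, z up, the work surface at z = 0. Lengths are in mm, angles in rad, forces in N, time in s.
With the tool pointing down it reaches from about 350 to 775 mm from the base axis. Payload 7.3 kg.
Tool frame: the origin (TCP) lies at the very end of the fingers, on their centre line; the grasp point (between the pads) lies 19 mm behind it; x points along the fingers, y is the direction in which the jaws open and shut, and the axes are right-handed (so a half turn about x gives the same grasp; the last joint's range is limited). The gripper opens to 92 mm and grips with 3 to 60 N. Pads are 19 mm wide; open, the fingers measure 130 mm over their backs; the gripper's body (75 mm by 190 mm) begins 47 mm behind the grasp point.
Start: joints at [-1.468, 0.342, 1.524, -0, 1.275, -0.146], TCP at [129.299, -508.852, 193.941] pointing down, gripper open.
Joint ranges: [-2.53, 2.53], [-0.77, 2.02], [0.04, 2.7], [-1, 4.14], [0.28, 2.66], [-3.11, 3.11]. Speed limits (rad/s): [2.57, 2.57, 3.14, 3.14, 3.14, 3.14].

### API

Orientations are given as [roll, pitch, yaw] about the fixed x, y, z axes, in that order (R = Rz(yaw) Ry(pitch) Rx(roll)).
In Python, from plant import sensors, capture, bot gives the robot as it stands.
- The arm moves only by the shell command python3 -m crank 'ROWS' [OPENING]. ROWS is JSON, a list of rows, each an object of numbers: "dx", "dy", "dz": the shift along the tool's x, y, z in cm; "spin": the turn about the tool's x in rad. A call has 1 to 20 rows; each row is the pose to reach, as a shift and turn from the pose commanded when the call began, along the tool's axes at that moment; what a row does not reach only later rows make up. A row lasts 1/12 s, in which the tool goes at most 41.7 mm and 7.16 degrees, less where a joint would pass 70% of its speed; a pose out of reach is approached as far as the arm can. A call with a gripper value outside its range is refused whole. OPENING is the opening in per cent of the stroke, from 0 (shut) to 100 (fully open), set as the call begins (- or left out, the last holds). The fingers move at their own pace and stop on an object; the grip force is fixed at half the most. Time passes only in rows, so rows that repeat a pose let the fingers close. It gives the time, the measured TCP pose, the force and the opening at its end, in the units of the state.
- sensors.get_obs(): the state, without advancing time (a new reading comes with each control period).
- capture(name): name is "side" or "top"; returns a dict with "frame" (480x640x3 uint8, blue, green, red), "vfov" (degrees; the focal length in pixels is half the picture's height over the tangent of half this angle, whatever the lens; pixels are square), "cx", "cy" (the principal point, pixels), "view" (4x4, takes a point from world to camera coordinates). Camera axes: x right, y down, z forward; pixel columns grow to the right and rows downward; lengths in mm; the calibration is good to about 2 mm. A picture is of the moment at which its call begins. There is no depth.
- bot.close_job(): hands the job in, once; it reports no verdict.
The state is a dict: "time": time; "joint_positions": joint angles; "dq": joint speeds; "tau": joint torques, N m; "tool_pos": TCP position; "tcp_rot": TCP orientation; "contact_force": force on the tool from outside, world axes, zero at the start; "moment": the same for the moment, N m; "grip_width": finger opening in mm.
Only numpy, scipy, OpenCV 4.12 (cv2) and the standard library are available. Lean on these libraries where they do the work, as an engineer would, in place of code of your own. Each camera call takes 0.05 s, during which the arm holds its last target.

### The job

Close the coin-cell caddy on the desk by pushing with the fingertips only: fold its standing cover flap over and down onto the box, then, keeping it down, push it along until its tongue is tucked beneath the retaining lip as far as it goes, so that it stays shut by itself. Never pinch the flap or press hard on it, and leave the valet key, the fob case half and the pry tool lying where they are. Finish with the fingers clear of everything.

Things in the scene. Friction and masses are not known exactly. Their poses are not given: they have to be found in the camera images.
- caddy: Battery caddy: green plastic open box screwed to the desk (cannot move), 110 x 100 x 38 mm high (x, y, z). Origin: centre of its underside, on the desk. Its +x points from the flap's hinge to the retaining lip (the tuck direction), z up. The hinge axis runs along y at x = -45 mm, 41.5 mm above the desk, between two ears at y = +-48 mm, up to 48 mm high.
- flap (a joint): Fold angle of the cover flap, rad: 0 = folded down level on the box, 1.57 = upright, 1.95 = limit, leaning away from the lip. Starts at 1.35 to 1.85. Green plate 3 mm thick: 84 mm wide up to 64 mm from the hinge axis, then a 50 mm wide tongue to 80 mm. Folded, its top is 43 mm above the desk. A light spring (under 1 N at the edge) raises it part-way again if let go untucked.
- carriage (a joint): Slide of the hinge bar, carrying the whole flap, along the caddy's +x, m: 0 = drawn back (the start), 0.012 = fully home. Held by about 3 N of friction. Folded flap: at 0 the tongue ends 4 mm short of the lip, at 0.012 it is 8 mm under it. The tongue cannot pass through the lip: slid forward before the flap is right down, it lands on the lip's top.
- flap_edge (a point): Middle of the tongue's free edge, 80 mm from the hinge axis, half-way through the plate's thickness. Axes of the flap: x from the hinge to the edge, z out of the outer face.
- rib_top (a point): Middle of the crest of the straight thumb rib on the flap's outer face (the top when folded). The rib is 8 mm high, 60 mm long parallel to the hinge, and lies 52 to 58 mm from the hinge axis; folded down, its crest is 51 mm above the desk. Pushing its hinge-side face moves the flap towards the lip.
- lip_edge (a point): Middle of the retaining lip's overhanging edge, at the height of its underside. The lip is a ledge 70 mm long along the caddy's y, over the wall opposite the hinge, from caddy x = 39 mm (this edge) to 55 mm; underside 47 mm, top 51 mm above the desk.
- valet_key: Bystander: loose nickel valet key lying flat, 69 x 26 x 5 mm; origin on the desk under the middle of its round head, blade along its +x. It lies to the +y side of the caddy.
- fob_half: Bystander: loose translucent red fob case half, an open shell 66 x 38 x 10 mm; origin at the centre of its underside. It lies to the -y side of the caddy.
- pry_tool: Bystander: loose chrome pry tool lying flat, 160 mm long and 14 mm wide, 12 mm high; origin on the desk under its middle, blade along its +x. It lies beyond the lip.
Not all that is in view belongs to the job. Leave any blue look-alike of the caddy alone.

How it is judged:
By the outcome, as a careful person would: the job done as asked, in the order asked, and still so for the second after the job is handed in, with the robot touching nothing.
It also fails if it takes over 38 s, if anything falls off the work surface, if the arm or the gripper's body presses on something with over 40 N, if the wrist force passes 120 N, or if a joint passes its speed limit or range.

## Working session

There is one attempt and no reset: what is moved stays moved. The work goes in short steps, Python scripts to look and compute and a shell command to move; the robot and the scene stay as the last step left them, time stands still between calls to the robot, and variables do not carry over. Pictures are saved under pics/ and viewed, and the job is handed in when it is done.

```bash
ls; mkdir -p pics
python3 - <<'E'
from plant import sensors, capture, bot
import cv2,numpy as np
o=sensors.get_obs()
print(o)
for n in("side","top"):
    c=capture(n); cv2.imwrite(f"pics/{n}0.png",c["frame"]); print(n,c["vfov"],c["cx"],c["cy"],np.round(c["view"],4).tolist())
E
```

```text
pics
{'time': 0.0, 'joint_positions': array([-1.46800650e+00,  3.42732169e-01,  1.52501682e+00,  7.25595435e-07,
        1.27540424e+00, -1.45978204e-01]), 'dq': array([-0.00154087,  0.00043206,  0.00015924,  0.00113834, -0.00072939,
       -0.00011899]), 'tau': array([-1.81397656e-03, -4.31246388e+01, -2.44222319e+01,  7.14331074e-02,
        5.60276338e-02, -1.41945525e-04]), 'tool_pos': array([ 129.24551721, -508.36798853,  193.24017317]), 'tcp_rot': array([-1.71721913,  1.56923575,  1.67314134]), 'contact_force': array([-0.15325188,  0.37618335,  0.66669579]), 'moment': array([-0.0286909 ,  0.01658785, -0.02727337]), 'grip_width': 91.93220299710944}
side 46.0737931956426 324.70749579107417 233.04351202824063 [[-0.6886, -0.7251, 0.0085, 384.0319], [-0.545, 0.5097, -0.6658, 330.1522], [0.4784, -0.4631, -0.7461, 720.9274], [0.0, 0.0, 0.0, 1.0]]
top 46.49725994556366 325.340774579258 240.0994350645326 [[0.0053, -0.9995, 0.0316, 16.8195], [-0.9992, -0.0066, -0.0399, 535.3687], [0.0401, -0.0313, -0.9987, 821.3973], [0.0, 0.0, 0.0, 1.0]]
```

View pics/side0.png

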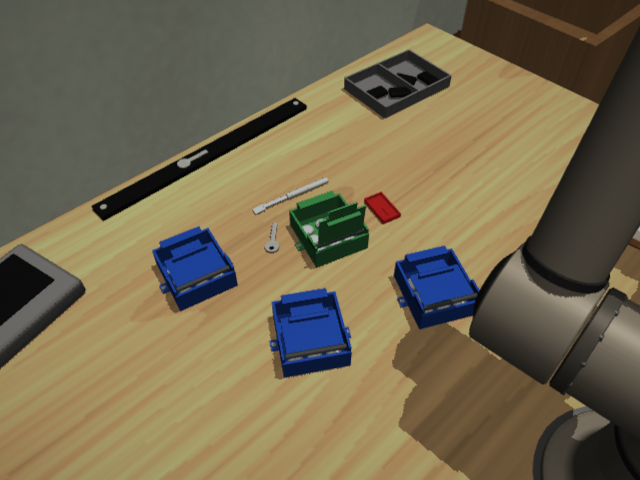

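View pics/top0.png

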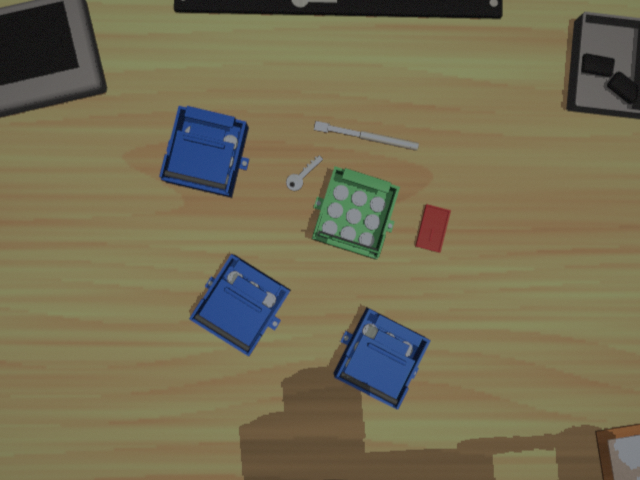

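The green caddy is at about (355,213) in the top view, with its lip away from the robot and the flap standing on the near side. The key is at (303,173), the red fob half at (433,228) and the pry tool at (365,135). I'll zoom in next.

```bash
cat > h.py <<'E'
import numpy as np,cv2
def K(c):
    h,w=c["frame"].shape[:2]; f=h/2/np.tan(np.radians(c["vfov"])/2); return f,c["cx"],c["cy"]
def ray(c,u,v):
    f,cx,cy=K(c); V=np.array(c["view"]); R,t=V[:3,:3],V[:3,3]
    d=R.T@np.array([(u-cx)/f,(v-cy)/f,1]); return -R.T@t,d/np.linalg.norm(d)
def onz(c,u,v,z):
    o,d=ray(c,u,v); return o+d*(z-o[2])/d[2]
def proj(c,p):
    f,cx,cy=K(c); V=np.array(c["view"]); q=V[:3,:3]@np.asarray(p,float)+V[:3,3]; return np.array([cx+f*q[0]/q[2],cy+f*q[1]/q[2]])
def tri(a,ua,b,ub):
    o1,d1=ray(a,*ua);o2,d2=ray(b,*ub)
    s=np.linalg.lstsq(np.c_[d1,-d2],o2-o1,rcond=None)[0]
    p,q=o1+s[0]*d1,o2+s[1]*d2
    return (p+q)/2,np.linalg.norm(p-q)
E
python3 - <<'E'
import cv2,numpy as np
a=cv2.imread("pics/top0.png")[150:275,280:460];cv2.imwrite("pics/topz.png",cv2.resize(a,None,fx=4.4,fy=4.4,interpolation=cv2.INTER_CUBIC)[:600,:800])
a=cv2.imread("pics/side0.png")[170:275,245:405];cv2.imwrite("pics/sidez.png",cv2.resize(a,None,fx=5,fy=5,interpolation=cv2.INTER_CUBIC))
E
```

```text
(no output)
```

View pics/topz.png

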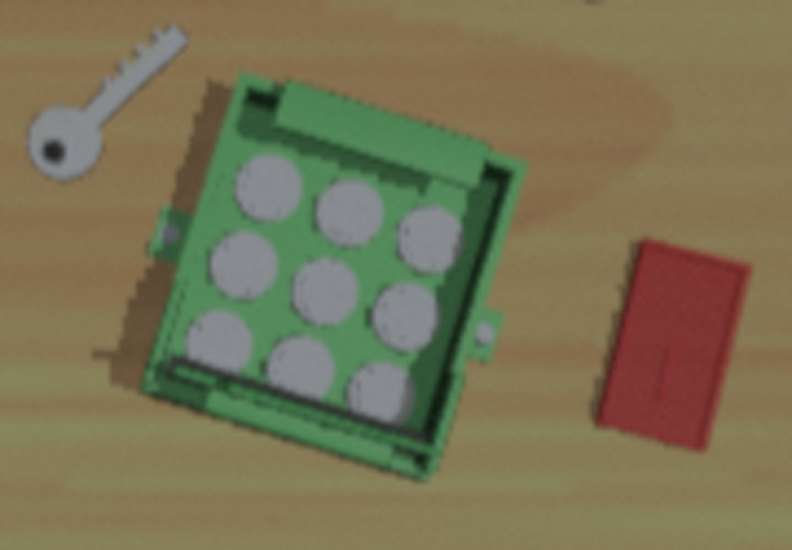

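View pics/sidez.png

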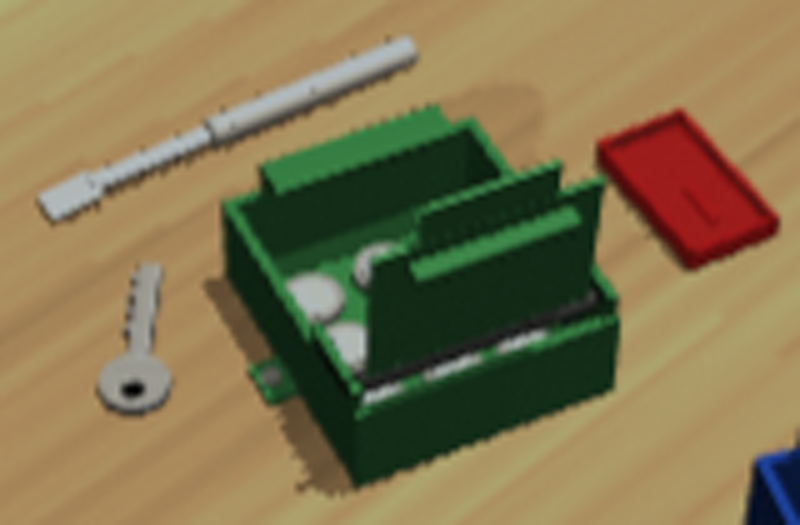

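```bash
cat > m.py <<'E'
from plant import capture
from h import *
t=capture("top");s=capture("side")
T=lambda x,y:(280+x/4.4-.4,150+y/4.4-.4)
S=lambda x,y:(245+x/5-.4,170+y/5-.4)
P=[onz(t,*T(*p),38)[:2] for p in[(243,75),(525,160),(430,480),(145,392)]]
print("corners@38",np.round(P,1).tolist())
print("sizes",[round(float(np.linalg.norm(P[i]-P[(i+1)%4])),1) for i in range(4)])
c=np.mean(P,0)
L=[]
for n,a,b in[("lip outL",(285,82),(260,165)),("lip outR",(490,150),(438,107)),("lip inR",(472,187),(455,128)),("lip inL",(275,122),(275,195)),
 ("boxcornL",(243,75),(222,205)),("tongueR",None,None)]:
    if a is None: continue
    p,g=tri(t,T(*a),s,S(*b)); L.append(p); print(n,np.round(p,1),round(g,1))
ax=(P[0]+P[1]-P[2]-P[3]);ay=(P[0]+P[3]-P[1]-P[2])
yaw1=np.arctan2(ax[1],ax[0]);yaw2=np.arctan2(-ay[0],ay[1]);print("c",c,yaw1,yaw2)
d=(L[0]+L[3]-L[1]-L[2])[:2];print("lip yaw",np.arctan2(-d[0],d[1]))
yaw=(yaw1+yaw2)/2
ex=np.array([np.cos(yaw),np.sin(yaw)]);ey=np.array([-ex[1],ex[0]])
# side-view flap edge: intersect tongue corners with vertical planes y=+-25, 
C=lambda x,y,z:np.r_[c+ex*x+ey*y,z]
for n,b,yy in[("tongL",(420,207),25),("tongR",(560,162),-25),("plateL",(375,262),42),("plateR",(604,180),-42)]:
    o,dd=ray(s,*S(*b)); k=(yy-(o[:2]-c)@ey)/(dd[:2]@ey); p=o+k*dd; X=(p[:2]-c)@ex
    print(n,"cx",round(X,1),"z",round(p[2],1),"ang",round(np.arctan2(p[2]-41.5,X+45),3),"r",round(np.hypot(p[2]-41.5,X+45),1))
for n,a,zz in[("tongue top L",(207,392),121),("R",(388,455),121)]:
    p=onz(t,*T(*a),zz)[:2]-c; print(n,p@ex,p@ey)
for q in[(39,35,51),(55,35,51),(39,-35,51),(-45,42,41.5),(-45,25,121.5)]:
    a=proj(t,C(*q));b=proj(s,C(*q));print(q,np.round([(a[0]-280)*4.4,(a[1]-150)*4.4,(b[0]-245)*5,(b[1]-170)*5]))
E
python3 m.py
```

```text
corners@38 [[640.7, 7.7], [613.5, -85.5], [507.8, -54.3], [536.1, 39.3]]
sizes [97.1, 110.2, 97.7, 109.3]
lip outL [636.1  -5.5  51.2] 0.5
lip outR [614.9 -72.1  50.5] 0.1
lip inR [601.8 -66.5  53.1] 1.9
lip inL [623.9  -2.2  47.6] 0.4
boxcornL [641.1   7.8  36.6] 0.6
c [574.50956902 -23.20919604] -0.2904914467452869 -0.2885549805512409
lip yaw -0.31974398899419726
tongL cx -48.7 z 120.8 ang 1.617 r 79.4
tongR cx -48.8 z 118.4 ang 1.62 r 77.0
plateL cx -51.4 z 106.3 ang 1.669 r 65.2
plateR cx -49.2 z 102.9 ang 1.639 r 61.5
tongue top L -52.96529553632929 31.18191589878238
R -55.162537993502035 -25.090409292218734
(39, 35, 51) [269. 124. 274. 191.]
(55, 35, 51) [283.  77. 255. 162.]
(39, -35, 51) [476. 188. 453. 128.]
(-45, 42, 41.5) [172. 368. 364. 380.]
(-45, 25, 121.5) [233. 370. 413. 196.]
```

The caddy centre comes out at about (574.5, -23.2) with yaw -0.29, and the flap at about 1.65 rad. The reprojections agree to about 1 px. Next I'll work out the first move: fingers shut, behind the flap, jaws along the caddy's y.

```bash
cat > g.py <<'E'
from plant import sensors
from h import *
from scipy.spatial.transform import Rotation as Ro
c=np.array([574.5,-23.2]);yaw=-.2895
ex=np.array([np.cos(yaw),np.sin(yaw),0]);ey=np.array([-ex[1],ex[0],0])
def st():
    o=sensors.get_obs();R=Ro.from_euler("xyz",o["tcp_rot"]).as_matrix();p=o["tool_pos"]
    d=p-np.r_[c,0]
    print("t",round(o["time"],2),"tcp",np.round(p,1),"caddy x,y,z",np.round([d@ex,d@ey,p[2]],1),"F caddy",np.round([o["contact_force"]@ex,o["contact_force"]@ey,o["contact_force"][2]],1),"w",round(o["grip_width"],1))
    ty=R[:,1];print("axes in caddy:",np.round(np.c_[ex,ey,[0,0,1]].T@R,3).tolist())
    return o,R,p
def go(p,R,X,Y,Z):
    w=np.r_[c,0]+ex*X+ey*Y;w[2]=Z
    print((X,Y,Z),"-> dx,dy,dz cm",np.round(R.T@(w-p)/10,2))
E
python3 - <<'E'
from g import *
o,R,p=st()
go(p,R,-95,0,170);go(p,R,-95,0,193)
# spin: rotate about tool x by s -> tool y = cos s*y+ sin s*z
a=np.arctan2(ey@R[:,2],ey@R[:,1]);print("spin",a,(a+np.pi/2)%np.pi-np.pi/2, o["joint_positions"])
E
```

```text
t 0.2 tcp [ 129.3 -508.6  193.5] caddy x,y,z [-288.1 -592.3  193.5] F caddy [ 0.6 -0.4 -0.2] w 91.9
axes in caddy: [[-0.0, 0.513, -0.859], [0.001, -0.859, -0.513], [-1.0, -0.001, -0.0]]
(-95, 0, 170) -> dx,dy,dz cm [  2.39 -40.95 -46.95]
(-95, 0, 193) -> dx,dy,dz cm [  0.09 -40.95 -46.95]
spin -2.603265074174173 0.5383275794156201 [-1.46799698e+00  3.42476056e-01  1.52464324e+00 -8.59285921e-06
  1.27539906e+00 -1.46025574e-01]
```

```bash
python3 -m crank '[{"dy":-1,"dz":-1.2,"spin":0.03},{"dy":-3,"dz":-3.5,"spin":0.08},{"dy":-5.5,"dz":-6.3,"spin":0.13},{"dy":-8,"dz":-9.2,"spin":0.18},{"dy":-10.5,"dz":-12,"spin":0.23},{"dy":-13,"dz":-14.9,"spin":0.28},{"dy":-15.5,"dz":-17.8,"spin":0.33},{"dy":-18,"dz":-20.6,"spin":0.38},{"dy":-20.5,"dz":-23.5,"spin":0.43},{"dy":-23,"dz":-26.4,"spin":0.48},{"dy":-25.5,"dz":-29.2,"spin":0.538},{"dy":-28,"dz":-32.1,"spin":0.538},{"dy":-30.5,"dz":-35,"spin":0.538},{"dy":-33,"dz":-37.8,"spin":0.538},{"dy":-35.5,"dz":-40.7,"spin":0.538},{"dy":-38,"dz":-43.6,"spin":0.538},{"dy":-40,"dz":-45.9,"spin":0.538},{"dy":-40.95,"dz":-46.95,"spin":0.538},{"dy":-40.95,"dz":-46.95,"spin":0.538},{"dy":-40.95,"dz":-46.95,"spin":0.538}]' 0
python3 - <<'E'
from g import *
from plant import capture
o,R,p=st()
for X,Z in[(-95,90),(-58.6-9.5,90)]: go(p,R,X,0,Z)
for n in("side","top"): cv2.imwrite(f"pics/{n}1.png",capture(n)["frame"])
a=cv2.imread("pics/side1.png")[100:300,220:460];b=cv2.imread("pics/top1.png")[100:300,220:460]
cv2.imwrite("pics/z1.png",cv2.resize(np.hstack([a,b]),None,fx=1.66,fy=1.66))
E
```

```text
t 0.2 tcp [ 129.3 -508.6  193.5] caddy x,y,z [-288.1 -592.3  193.5] F caddy [ 0.6 -0.4 -0.2] w 91.9
axes in caddy: [[-0.0, 0.513, -0.859], [0.001, -0.859, -0.513], [-1.0, -0.001, -0.0]]
(-95, 0, 90) -> dx,dy,dz cm [ 10.39 -40.94 -46.95]
(-68.1, 0, 90) -> dx,dy,dz cm [ 10.39 -39.56 -49.26]invalid input at $[0]: expected keys dx, dy, dz, spin
```

View pics/z1.png

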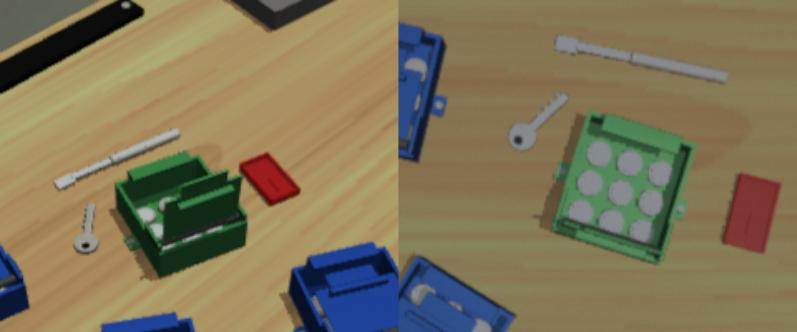

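The call was refused because every row needs all four keys. Nothing moved.

```bash
python3 -m crank '[{"dx":0,"dy":-1,"dz":-1.2,"spin":0.03},{"dx":0,"dy":-3,"dz":-3.5,"spin":0.08},{"dx":0,"dy":-5.5,"dz":-6.3,"spin":0.13},{"dx":0,"dy":-8,"dz":-9.2,"spin":0.18},{"dx":0,"dy":-10.5,"dz":-12,"spin":0.23},{"dx":0,"dy":-13,"dz":-14.9,"spin":0.28},{"dx":0,"dy":-15.5,"dz":-17.8,"spin":0.33},{"dx":0,"dy":-18,"dz":-20.6,"spin":0.38},{"dx":0,"dy":-20.5,"dz":-23.5,"spin":0.43},{"dx":0,"dy":-23,"dz":-26.4,"spin":0.48},{"dx":0,"dy":-25.5,"dz":-29.2,"spin":0.538},{"dx":0,"dy":-28,"dz":-32.1,"spin":0.538},{"dx":0,"dy":-30.5,"dz":-35,"spin":0.538},{"dx":0,"dy":-33,"dz":-37.8,"spin":0.538},{"dx":0,"dy":-35.5,"dz":-40.7,"spin":0.538},{"dx":0,"dy":-38,"dz":-43.6,"spin":0.538},{"dx":0,"dy":-40,"dz":-45.9,"spin":0.538},{"dx":0,"dy":-40.95,"dz":-46.95,"spin":0.538},{"dx":0,"dy":-40.95,"dz":-46.95,"spin":0.538},{"dx":0,"dy":-40.95,"dz":-46.95,"spin":0.538}]' 0
python3 - <<'E'
from g import *
from plant import capture
o,R,p=st()
for X,Z in[(-95,90),(-58.6-9.5,90)]: go(p,R,X,0,Z)
for n in("side","top"): cv2.imwrite(f"pics/{n}1.png",capture(n)["frame"])
a=cv2.imread("pics/side1.png")[100:300,220:460];b=cv2.imread("pics/top1.png")[100:300,220:460]
cv2.imwrite("pics/z1.png",cv2.resize(np.hstack([a,b]),None,fx=1.66,fy=1.66))
E
```

```text
time: 1.97
tool_pos: [483.3, 4.1, 193.6]
tcp_rot: [0.637, 1.57, -2.792]
contact_force: [0.4, -0.8, 0.2]
grip_width: 0.3
t 1.97 tcp [483.3   4.1 193.6] caddy x,y,z [-9.520e+01  1.000e-01  1.936e+02] F caddy [ 0.6 -0.6  0.2] w 0.3
axes in caddy: [[-0.001, 0.002, -1.0], [-0.001, -1.0, -0.002], [-1.0, 0.001, 0.001]]
(-95, 0, 90) -> dx,dy,dz cm [ 1.036e+01  1.000e-02 -2.000e-02]
(-68.1, 0, 90) -> dx,dy,dz cm [ 1.036e+01  1.000e-02 -2.710e+00]
```

View pics/z1.png

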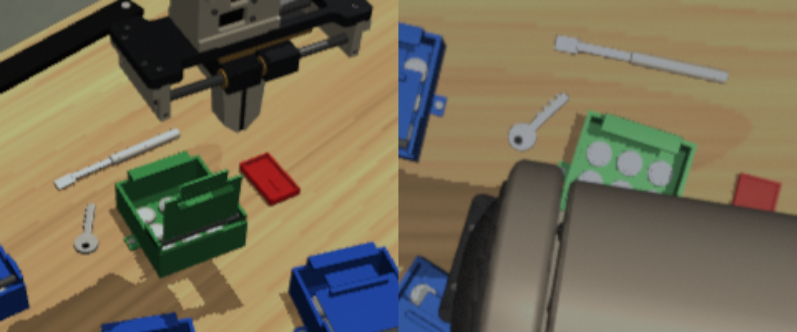

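```bash
python3 -m crank '[{"dx":1,"dy":0,"dz":0,"spin":0},{"dx":3,"dy":0,"dz":0,"spin":0},{"dx":5.5,"dy":0,"dz":0,"spin":0},{"dx":8,"dy":0,"dz":0,"spin":0},{"dx":10,"dy":0,"dz":0,"spin":0},{"dx":10.6,"dy":0,"dz":0,"spin":0},{"dx":10.6,"dy":0,"dz":-1,"spin":0},{"dx":10.6,"dy":0,"dz":-2,"spin":0},{"dx":10.6,"dy":0,"dz":-2.4,"spin":0},{"dx":10.6,"dy":0,"dz":-2.7,"spin":0},{"dx":10.55,"dy":0,"dz":-3,"spin":0},{"dx":10.55,"dy":0,"dz":-3.3,"spin":0},{"dx":10.5,"dy":0,"dz":-3.6,"spin":0},{"dx":10.5,"dy":0,"dz":-4,"spin":0},{"dx":10.55,"dy":0,"dz":-4.3,"spin":0},{"dx":10.6,"dy":0,"dz":-4.6,"spin":0},{"dx":10.65,"dy":0,"dz":-5.1,"spin":0},{"dx":10.65,"dy":0,"dz":-5.1,"spin":0}]' 0
python3 - <<'E'
from g import *
from plant import capture
st()
a=capture("side")["frame"];cv2.imwrite("pics/side2.png",a)
cv2.imwrite("pics/z2.png",cv2.resize(a[120:290,230:430],None,fx=3.5,fy=3.5,interpolation=cv2.INTER_CUBIC))
E
```

```text
time: 3.57
tool_pos: [534.4, -11.4, 88.5]
tcp_rot: [-3.104, 1.567, -0.252]
contact_force: [0.6, -0.7, 6.9]
grip_width: 0.9
t 3.57 tcp [534.4 -11.4  88.5] caddy x,y,z [-41.8  -0.2  88.5] F caddy [ 0.7 -0.5  6.9] w 0.9
axes in caddy: [[0.004, 0.0, -1.0], [0.0, -1.0, -0.0], [-1.0, -0.0, -0.004]]
```

View pics/z2.png

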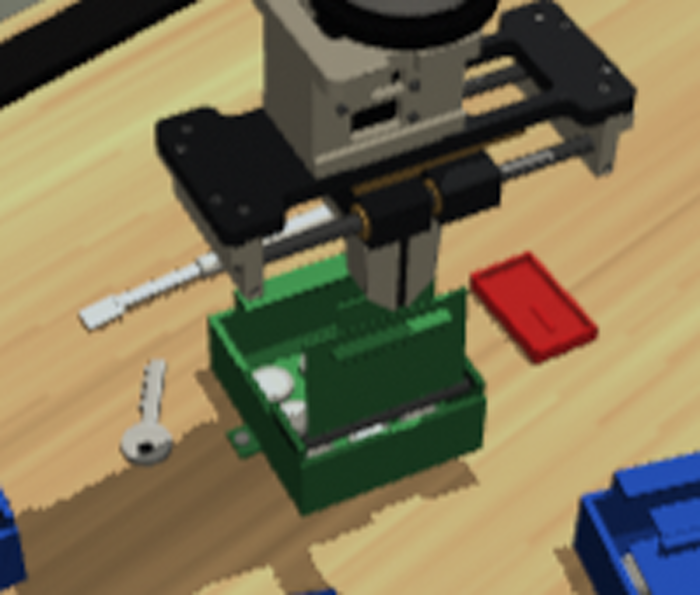

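```bash
cat > ang.py <<'E'
from g import *
def ang(s,b,yy):
    o,d=ray(s,*b);c3=np.r_[c,0];k=(yy-(o-c3)@ey)/(d@ey);p=o+k*d;X=(p-c3)@ex
    print("X",round(X,1),"z",round(p[2],1),"th",round(np.arctan2(p[2]-41.5,X+45),3),"r",round(np.hypot(p[2]-41.5,X+45),1))
E
python3 - <<'E'
from ang import *
from plant import capture
s=capture("side")
S=lambda x,y:(230+x/3.5-.4,120+y/3.5-.4)
print("plate");ang(s,S(465,292),-42);ang(s,S(308,347),42)
print("rib corners R top,L");ang(s,S(450,316),-30);ang(s,S(336,353),30)
print("tip low pt");ang(s,S(402,312),0)
def PR(X,Y,Z):
    w=np.r_[c,0]+ex*X+ey*Y;w[2]=Z;q=proj(s,w);return np.round([(q[0]-230)*3.5,(q[1]-120)*3.5])
for dx in(-9.5,0,9.5):
  for dy in(-19,0,19): print(dx,dy,PR(-41.8+dx,dy,88.5))
cv2.imwrite("pics/z3.png",cv2.resize(s["frame"][175:245,310:380],None,fx=8,fy=8,interpolation=cv2.INTER_CUBIC))
st()
E
```

```text
plate
X -39.8 z 100.4 th 1.483 r 59.1
X -44.3 z 107.1 th 1.56 r 65.6
rib corners R top,L
X -47.3 z 96.8 th 1.613 r 55.3
X -48.6 z 101.5 th 1.631 r 60.1
tip low pt
X -54.5 z 119.7 th 1.691 r 78.8
-9.5 -19 [431. 340.]
-9.5 0 [395. 353.]
-9.5 19 [358. 367.]
0 -19 [421. 327.]
0 0 [385. 340.]
0 19 [349. 353.]
9.5 -19 [412. 314.]
9.5 0 [376. 327.]
9.5 19 [340. 340.]
t 3.67 tcp [533.9 -11.3  88.5] caddy x,y,z [-42.3  -0.2  88.5] F caddy [ 0.3 -0.6  7.2] w 0.6
axes in caddy: [[0.003, 0.0, -1.0], [0.0, -1.0, -0.0], [-1.0, -0.0, -0.003]]
```

View pics/z3.png

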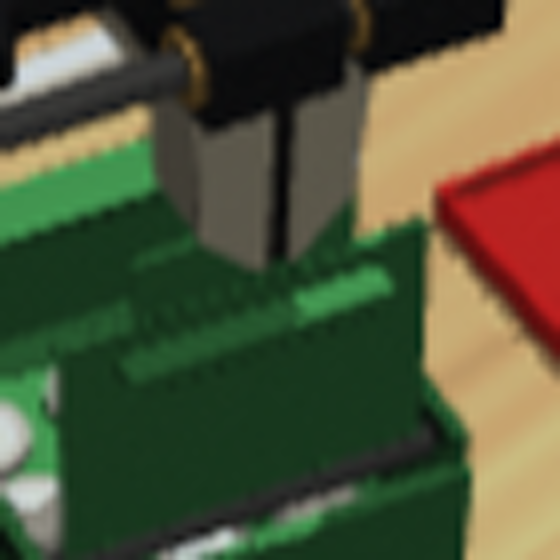

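Run:
```python
from ang import *
from plant import capture
s=capture("side")
a=cv2.imread("pics/side1.png")
def PR(X,Y,Z):
    w=np.r_[c,0]+ex*X+ey*Y;w[2]=Z;return proj(s,w)
u0,v0=320,130
b=cv2.resize(a[v0:v0+60,u0:u0+80],None,fx=10,fy=10,interpolation=cv2.INTER_CUBIC)
b=cv2.resize(a[130:190,320:400],None,fx=10,fy=10,interpolation=cv2.INTER_CUBIC)
for dx in(-9.5,0,9.5):
  for dy in(-19,0,19):
    q=PR(-95.2+dx,dy,193.6);print(dx,dy,q.round(1));cv2.circle(b,tuple(int(x) for x in(q-[320,130])*10),4,(0,0,255),-1)
cv2.imwrite("pics/z4.png",b)
```

```text
-9.5 -19 [374.6 191. ]
-9.5 0 [363.  195.1]
-9.5 19 [351.3 199.4]
0 -19 [371.3 186.9]
0 0 [359.8 191. ]
0 19 [348.1 195.1]
9.5 -19 [368.  182.8]
9.5 0 [356.5 186.8]
9.5 19 [344.9 190.9]
```

View pics/z4.png

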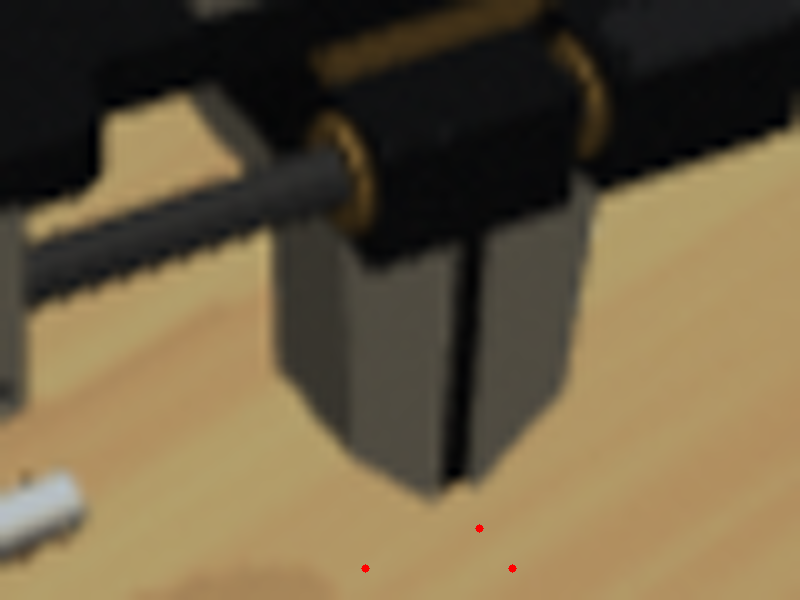

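```bash
python3 -m crank '[{"dx":-0.5,"dy":0,"dz":0,"spin":0},{"dx":-1.5,"dy":0,"dz":0,"spin":0},{"dx":-2.5,"dy":0,"dz":0,"spin":0},{"dx":-3,"dy":0,"dz":0,"spin":0},{"dx":-3,"dy":0,"dz":0,"spin":0}]' 0
python3 - <<'E'
from ang import *
from plant import capture
s=capture("side");st()
print("hover");ang(s,(320+45.5-.4,130+48.5-.4),0)
print("pressed");ang(s,(344.4,208),0)
cv2.imwrite("pics/z5.png",cv2.resize(s["frame"][150:250,300:400],None,fx=6,fy=6,interpolation=cv2.INTER_CUBIC))
E
```

```text
time: 4.13
tool_pos: [533.4, -11.0, 119.2]
tcp_rot: [-3.049, 1.568, -0.197]
contact_force: [0.0, 0.3, 0.8]
grip_width: 0.6
t 4.18 tcp [532.9 -11.  118.3] caddy x,y,z [-4.340e+01 -1.000e-01  1.183e+02] F caddy [ 0.3 -0.4 -0.7] w 0.3
axes in caddy: [[0.002, 0.0, -1.0], [0.0, -1.0, -0.0], [-1.0, -0.0, -0.002]]
hover
X -106.3 z 227.7 th 1.889 r 196.0
pressed
X -54.2 z 121.1 th 1.686 r 80.2
```

View pics/z5.png

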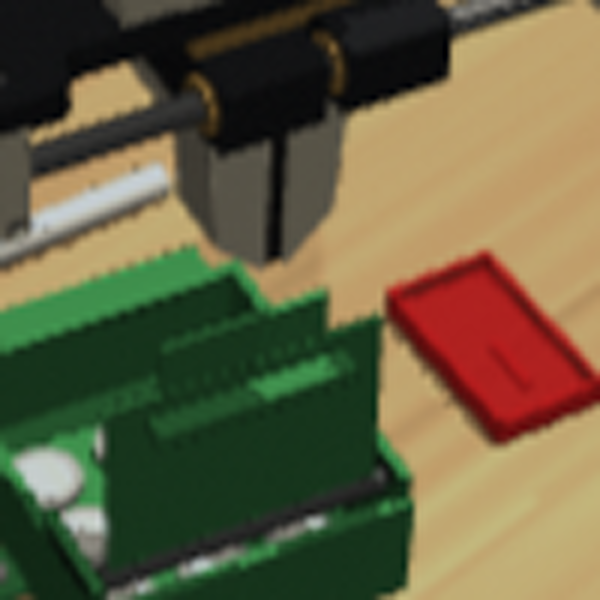

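Run:
```python
from ang import *
from plant import capture
s=capture("side")
for Y in (12,19,25):
    print(Y);ang(s,(357.5,156.5),Y)
print("end bracket bottom (pressed pic)")
for Y in(80,95):ang(s,(230+245/3.5,120+298/3.5),Y)
```

```text
12
X -102.2 z 267.7 th 1.819 r 233.3
19
X -113.6 z 279.0 th 1.852 r 247.2
25
X -123.3 z 288.8 th 1.877 r 259.4
end bracket bottom (pressed pic)
X -63.7 z 172.4 th 1.713 r 132.2
X -97.6 z 210.0 th 1.874 r 176.5
```

```bash
python3 -m crank '[{"dx":0,"dy":0,"dz":1.5,"spin":0},{"dx":0,"dy":0,"dz":4,"spin":0},{"dx":0,"dy":0,"dz":5,"spin":0},{"dx":1,"dy":0,"dz":5,"spin":0},{"dx":3,"dy":0,"dz":5,"spin":0},{"dx":5,"dy":0,"dz":5,"spin":0},{"dx":6,"dy":0,"dz":5,"spin":0},{"dx":6,"dy":0,"dz":4,"spin":0},{"dx":6,"dy":0,"dz":3,"spin":0},{"dx":6,"dy":0,"dz":2.6,"spin":0},{"dx":6,"dy":0,"dz":2.2,"spin":0},{"dx":6,"dy":0,"dz":1.8,"spin":0},{"dx":6.05,"dy":0,"dz":1.4,"spin":0},{"dx":6.1,"dy":0,"dz":1.0,"spin":0},{"dx":6.15,"dy":0,"dz":0.6,"spin":0},{"dx":6.15,"dy":0,"dz":0.3,"spin":0},{"dx":6.2,"dy":0,"dz":0,"spin":0},{"dx":6.2,"dy":0,"dz":0,"spin":0}]' 0
python3 - <<'E'
from g import *
from plant import capture
st()
a=capture("side")["frame"]
cv2.imwrite("pics/z6.png",cv2.resize(a[140:260,280:400],None,fx=5,fy=5,interpolation=cv2.INTER_CUBIC))
E
```

```text
time: 5.73
tool_pos: [532.8, -11.1, 55.3]
tcp_rot: [2.895, 1.571, -0.536]
contact_force: [-0.4, 0.2, -0.4]
grip_width: 0.4
t 5.73 tcp [532.8 -11.1  55.3] caddy x,y,z [-43.4  -0.3  55.3] F caddy [-0.4  0.1 -0.4] w 0.4
axes in caddy: [[0.0, 0.0, -1.0], [-0.0, -1.0, -0.0], [-1.0, 0.0, -0.0]]
```

View pics/z6.png

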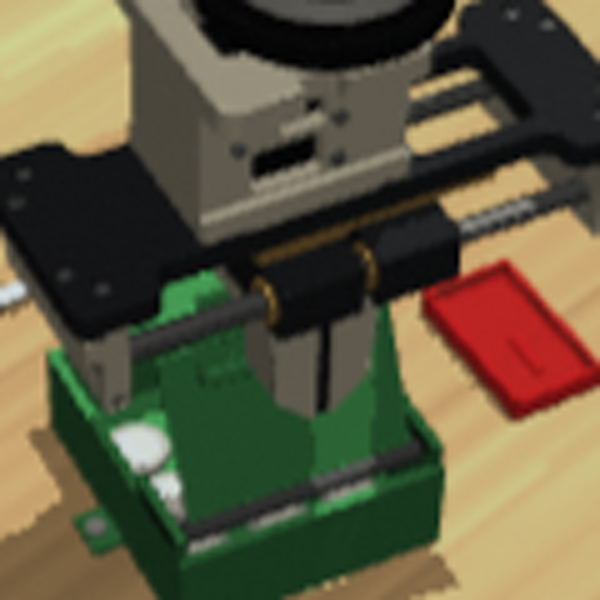

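```bash
python3 -m crank '[{"dx":0.1,"dy":0,"dz":-0.3,"spin":0},{"dx":0.2,"dy":0,"dz":-0.6,"spin":0},{"dx":0.4,"dy":0,"dz":-0.95,"spin":0},{"dx":0.7,"dy":0,"dz":-1,"spin":0},{"dx":1.1,"dy":0,"dz":-1.05,"spin":0},{"dx":1.4,"dy":0,"dz":-1.35,"spin":0},{"dx":1.7,"dy":0,"dz":-1.65,"spin":0},{"dx":2,"dy":0,"dz":-1.95,"spin":0},{"dx":2.3,"dy":0,"dz":-2.2,"spin":0},{"dx":2.6,"dy":0,"dz":-2.4,"spin":0},{"dx":2.95,"dy":0,"dz":-2.6,"spin":0},{"dx":2.95,"dy":0,"dz":-2.6,"spin":0}]' 0
python3 - <<'E'
from g import *
from plant import capture
st()
a=capture("side")["frame"]
b=capture("top")["frame"]
cv2.imwrite("pics/z7.png",cv2.resize(np.hstack([a[140:260,280:400],b[150:270,300:420]]),None,fx=3.3,fy=3.3,interpolation=cv2.INTER_CUBIC))
E
```

```text
time: 6.78
tool_pos: [557.4, -18.4, 25.1]
tcp_rot: [0.253, 1.57, 3.105]
contact_force: [0.5, 0.6, 1.0]
grip_width: 0.6
t 6.78 tcp [557.4 -18.4  25.1] caddy x,y,z [-17.8  -0.3  25.1] F caddy [0.3 0.8 1. ] w 0.6
axes in caddy: [[-0.001, 0.0, -1.0], [-0.0, -1.0, -0.0], [-1.0, 0.0, 0.001]]
```

View pics/z7.png

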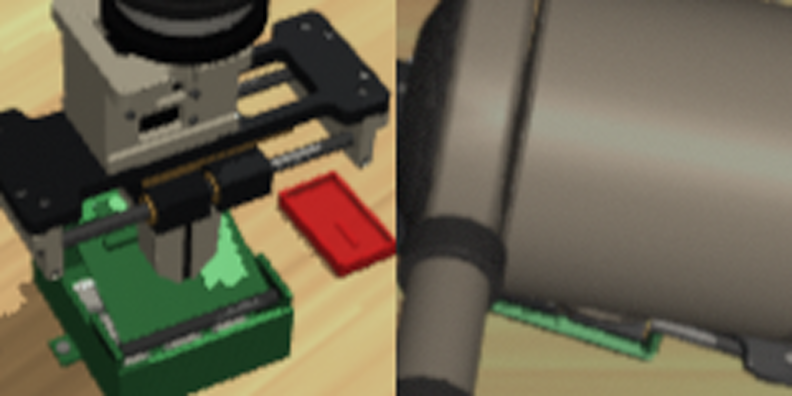

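```bash
python3 -m crank '[{"dx":0.35,"dy":0,"dz":-0.1,"spin":0},{"dx":0.65,"dy":0,"dz":-0.2,"spin":0},{"dx":0.9,"dy":0,"dz":-0.25,"spin":0},{"dx":1.1,"dy":0,"dz":-0.25,"spin":0},{"dx":1.2,"dy":0,"dz":-0.25,"spin":0},{"dx":1.25,"dy":0,"dz":-0.25,"spin":0},{"dx":1.25,"dy":0,"dz":-0.25,"spin":0}]' 0
python3 - <<'E'
from g import *
from plant import capture
st();st()
s=capture("side");a=s["frame"];cv2.imwrite("pics/side8.png",a)
cv2.imwrite("pics/z8.png",cv2.resize(a[170:270,280:400],None,fx=6,fy=6,interpolation=cv2.INTER_CUBIC))
E
```

```text
time: 7.47
tool_pos: [559.8, -19.1, 13.4]
tcp_rot: [2.839, 1.571, -0.592]
contact_force: [0.5, -0.0, 0.9]
grip_width: 0.5
t 7.47 tcp [559.8 -19.1  13.4] caddy x,y,z [-15.3  -0.2  13.4] F caddy [0.5 0.1 0.9] w 0.5
axes in caddy: [[0.0, 0.0, -1.0], [-0.0, -1.0, -0.0], [-1.0, 0.0, -0.0]]
t 7.47 tcp [559.8 -19.1  13.4] caddy x,y,z [-15.3  -0.2  13.4] F caddy [0.5 0.1 0.9] w 0.5
axes in caddy: [[0.0, 0.0, -1.0], [-0.0, -1.0, -0.0], [-1.0, 0.0, -0.0]]
```

View pics/z8.png

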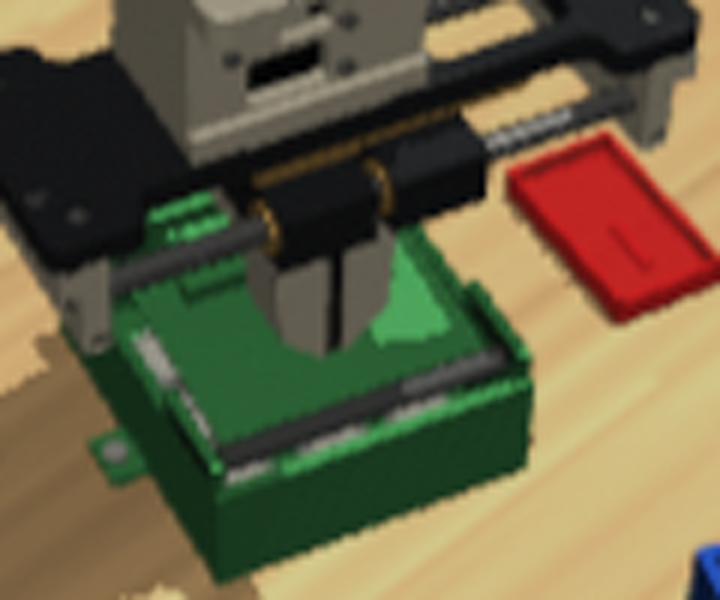

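```bash
python3 -m crank '[{"dx":0.05,"dy":0,"dz":0,"spin":0},{"dx":0.1,"dy":0,"dz":0,"spin":0},{"dx":0.1,"dy":0,"dz":0,"spin":0},{"dx":0.1,"dy":0,"dz":0,"spin":0}]' 0; python3 -m crank '[{"dx":0.05,"dy":0,"dz":0,"spin":0},{"dx":0.05,"dy":0,"dz":0,"spin":0},{"dx":0.05,"dy":0,"dz":0,"spin":0}]' 0;  python3 -m crank '[{"dx":0.05,"dy":0,"dz":0,"spin":0},{"dx":0.05,"dy":0,"dz":0,"spin":0},{"dx":0.05,"dy":0,"dz":0,"spin":0}]' 0
```

```text
time: 7.85
tool_pos: [559.7, -19.0, 12.4]
tcp_rot: [2.406, 1.571, -1.025]
contact_force: [0.4, 0.1, 1.3]
grip_width: 0.4
time: 8.1
tool_pos: [559.8, -19.1, 11.9]
tcp_rot: [2.842, 1.571, -0.589]
contact_force: [0.1, -0.3, 1.2]
grip_width: 0.4
time: 8.35
tool_pos: [559.7, -19.0, 11.4]
tcp_rot: [2.325, 1.571, -1.106]
contact_force: [0.4, -0.3, 1.8]
grip_width: 0.6
```

```bash
for i in 1; do python3 -m crank '[{"dx":0.05,"dy":0,"dz":0,"spin":0},{"dx":0.05,"dy":0,"dz":0,"spin":0},{"dx":0.05,"dy":0,"dz":0,"spin":0}]' 0; done;  python3 -m crank '[{"dx":0.05,"dy":0,"dz":0,"spin":0},{"dx":0.05,"dy":0,"dz":0,"spin":0},{"dx":0.05,"dy":0,"dz":0,"spin":0}]' 0
python3 - <<'E'
from g import *
from plant import capture
s=capture("side");a=s["frame"];cv2.imwrite("pics/side9.png",a)
cv2.imwrite("pics/z9.png",cv2.resize(a[190:260,290:380],None,fx=8,fy=8,interpolation=cv2.INTER_CUBIC))
def PR(X,Y,Z):
    w=np.r_[c,0]+ex*X+ey*Y;w[2]=Z;q=proj(s,w);return np.round([(q[0]-290)*8,(q[1]-190)*8])
for n,q in [("rib crest L hinge side (7,30,51)",(7,30,51)),("plate corner L far (19,42,43)",(19,42,43)),("plate near corner",(-40,42,43)),("lip L",(39,35,51)),("tip back",(-24.8,0,43))]:print(n,PR(*q))
E
```

```text
time: 8.6
tool_pos: [559.7, -19.0, 10.9]
tcp_rot: [0.962, 1.571, -2.469]
contact_force: [1.6, -0.9, 0.9]
grip_width: 0.7
time: 8.85
tool_pos: [559.7, -19.1, 10.4]
tcp_rot: [2.592, 1.571, -0.838]
contact_force: [1.3, 0.2, 2.2]
grip_width: 0.5
rib crest L hinge side (7,30,51) [164. 235.]
plate corner L far (19,42,43) [ 90. 242.]
plate near corner [212. 428.]
lip L [ 79. 146.]
tip back [357. 312.]
```

View pics/z9.png

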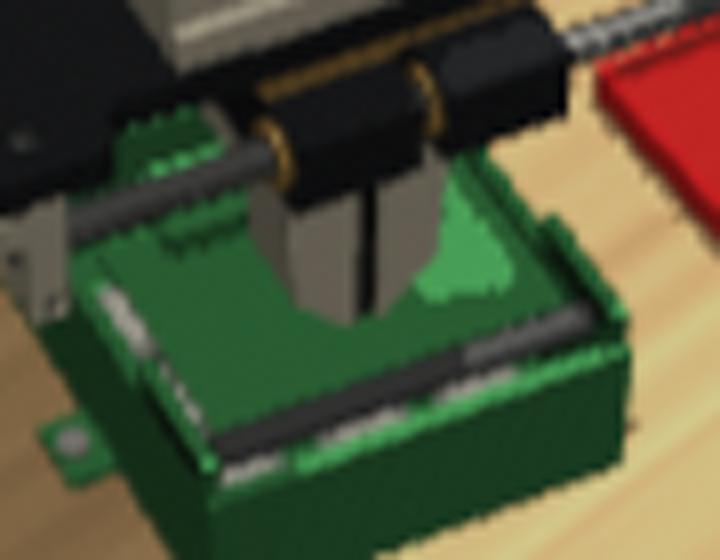

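```bash
python3 -m crank '[{"dx":0.05,"dy":0,"dz":0,"spin":0},{"dx":0.05,"dy":0,"dz":0,"spin":0},{"dx":0.05,"dy":0,"dz":0,"spin":0}]' 0;  python3 -m crank '[{"dx":0.05,"dy":0,"dz":0,"spin":0},{"dx":0.05,"dy":0,"dz":0,"spin":0},{"dx":0.05,"dy":0,"dz":0,"spin":0}]' 0
```

```text
time: 9.15
tool_pos: [559.8, -19.1, 10.3]
tcp_rot: [2.79, 1.571, -0.641]
contact_force: [-0.1, 0.1, 6.4]
grip_width: 0.3
time: 9.4
tool_pos: [559.8, -19.1, 10.1]
tcp_rot: [2.967, 1.57, -0.464]
contact_force: [-1.4, -0.2, 8.3]
grip_width: 0.4
```

```bash
python3 -m crank '[{"dx":-0.08,"dy":0,"dz":0,"spin":0},{"dx":-0.08,"dy":0,"dz":-0.2,"spin":0},{"dx":-0.08,"dy":0,"dz":-0.4,"spin":0},{"dx":-0.08,"dy":0,"dz":-0.6,"spin":0},{"dx":-0.08,"dy":0,"dz":-0.8,"spin":0},{"dx":-0.08,"dy":0,"dz":-1.0,"spin":0},{"dx":-0.08,"dy":0,"dz":-1.0,"spin":0}]' 0; python3 -m crank '[{"dx":0,"dy":0,"dz":-0.1,"spin":0},{"dx":0,"dy":0,"dz":-0.2,"spin":0},{"dx":0,"dy":0,"dz":-0.3,"spin":0},{"dx":0,"dy":0,"dz":-0.4,"spin":0},{"dx":0,"dy":0,"dz":-0.5,"spin":0}]' 0; python3 -c "
from g import *
st()"
```

```text
time: 9.98
tool_pos: [569.0, -21.9, 10.2]
tcp_rot: [0.207, 1.57, 3.06]
contact_force: [-1.8, -0.1, 5.5]
grip_width: 0.6
time: 10.4
tool_pos: [572.6, -22.9, 10.1]
tcp_rot: [0.114, 1.567, 2.967]
contact_force: [-5.9, 1.2, 7.9]
grip_width: -0.1
t 10.4 tcp [572.6 -22.9  10.1] caddy x,y,z [-1.9 -0.3 10.1] F caddy [-6.  -0.6  7.9] w -0.1
axes in caddy: [[-0.004, 0.0, -1.0], [-0.0, -1.0, -0.0], [-1.0, 0.0, 0.004]]
```

```bash
python3 -m crank '[{"dx":-0.06,"dy":0,"dz":0,"spin":0},{"dx":-0.12,"dy":0,"dz":-0.1,"spin":0},{"dx":-0.12,"dy":0,"dz":-0.2,"spin":0},{"dx":-0.12,"dy":0,"dz":-0.3,"spin":0},{"dx":-0.12,"dy":0,"dz":-0.4,"spin":0}]' 0
python3 - <<'E'
from g import *
from plant import capture
st()
s=capture("side");a=s["frame"]
cv2.imwrite("pics/z10.png",cv2.resize(a[190:260,290:380],None,fx=8,fy=8,interpolation=cv2.INTER_CUBIC))
E
```

```text
time: 10.82
tool_pos: [578.0, -24.5, 11.2]
tcp_rot: [0.309, 1.571, -3.122]
contact_force: [-0.5, 0.5, 0.3]
grip_width: 0.4
t 10.82 tcp [578.  -24.5  11.2] caddy x,y,z [ 3.7 -0.3 11.2] F caddy [-0.7  0.3  0.3] w 0.4
axes in caddy: [[-0.0, 0.0, -1.0], [-0.0, -1.0, -0.0], [-1.0, 0.0, 0.0]]
```

View pics/z10.png

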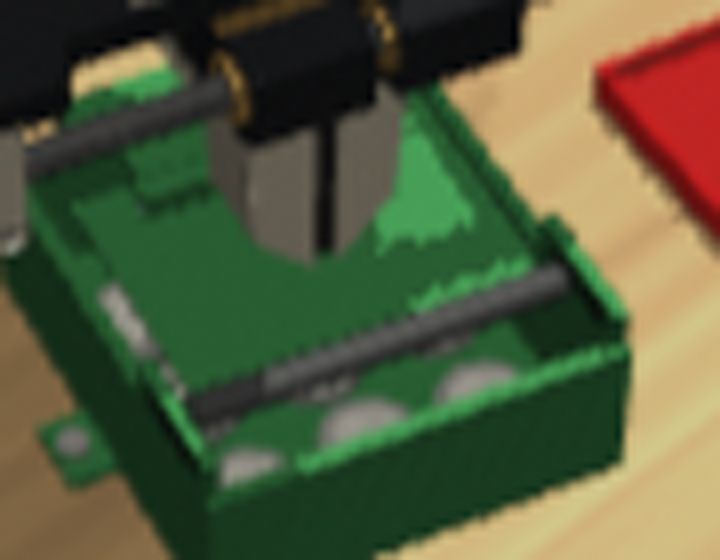

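```bash
python3 -m crank '[{"dx":0,"dy":0,"dz":-0.1,"spin":0},{"dx":0,"dy":0,"dz":-0.2,"spin":0},{"dx":0,"dy":0,"dz":-0.3,"spin":0},{"dx":0,"dy":0,"dz":-0.3,"spin":0}]' 0;python3 -c "
from g import *
st()"; python3 -m crank '[{"dx":0,"dy":0,"dz":-0.1,"spin":0},{"dx":0,"dy":0,"dz":-0.2,"spin":0},{"dx":0,"dy":0,"dz":-0.2,"spin":0},{"dx":0,"dy":0,"dz":-0.2,"spin":0}]' 0
python3 - <<'E'
from g import *
from plant import capture
st()
s=capture("side");a=s["frame"]
cv2.imwrite("pics/z11.png",cv2.resize(a[190:260,290:380],None,fx=8,fy=8,interpolation=cv2.INTER_CUBIC))
E
```

```text
time: 11.2
tool_pos: [581.1, -25.4, 11.4]
tcp_rot: [2.924, 1.57, -0.507]
contact_force: [0.6, -0.2, 0.1]
grip_width: 0.7
t 11.2 tcp [581.1 -25.4  11.4] caddy x,y,z [ 6.9 -0.3 11.4] F caddy [0.6 0.  0.1] w 0.7
axes in caddy: [[0.0, 0.0, -1.0], [-0.0, -1.0, -0.0], [-1.0, 0.0, -0.0]]
time: 11.53
tool_pos: [582.7, -25.9, 11.4]
tcp_rot: [1.591, 1.571, -1.84]
contact_force: [-0.2, 0.8, 0.2]
grip_width: 0.4
t 11.53 tcp [582.7 -25.9  11.4] caddy x,y,z [ 8.6 -0.2 11.4] F caddy [-0.4  0.7  0.2] w 0.4
axes in caddy: [[0.0, 0.0, -1.0], [-0.0, -1.0, -0.0], [-1.0, 0.0, -0.0]]
```

View pics/z11.png

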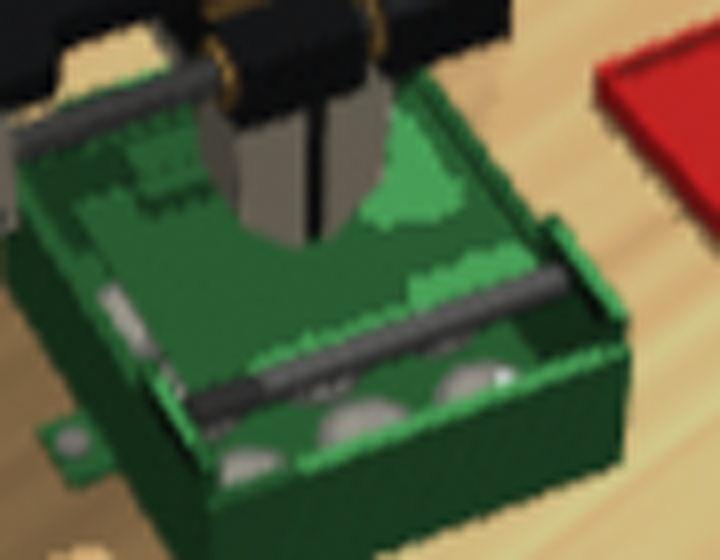

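```bash
python3 -m crank '[{"dx":0,"dy":0,"dz":-0.1,"spin":0},{"dx":0,"dy":0,"dz":-0.15,"spin":0},{"dx":0,"dy":0,"dz":-0.15,"spin":0},{"dx":0,"dy":0,"dz":-0.15,"spin":0}]' 0; python3 -m crank '[{"dx":0,"dy":0,"dz":-0.08,"spin":0},{"dx":0,"dy":0,"dz":-0.15,"spin":0},{"dx":0,"dy":0,"dz":-0.15,"spin":0},{"dx":0,"dy":0,"dz":-0.15,"spin":0}]' 0
python3 - <<'E'
from g import *
st()
E
```

```text
time: 11.92
tool_pos: [582.8, -25.9, 10.9]
tcp_rot: [0.084, 1.568, 2.936]
contact_force: [-5.6, 1.8, 0.0]
grip_width: 0.4
time: 12.25
tool_pos: [582.8, -25.9, 10.4]
tcp_rot: [0.085, 1.565, 2.938]
contact_force: [-8.4, 2.5, -0.1]
grip_width: 0.2
t 12.25 tcp [582.8 -25.9  10.4] caddy x,y,z [ 8.7 -0.2 10.4] F caddy [-8.7  0.  -0.1] w 0.2
axes in caddy: [[-0.006, 0.0, -1.0], [-0.001, -1.0, -0.0], [-1.0, 0.001, 0.006]]
```

Run:
```python
from g import *
from plant import capture
s=capture("side");a=s["frame"];cv2.imwrite("pics/side12.png",a)
def PR(X,Y,Z):
    w=np.r_[c,0]+ex*X+ey*Y;w[2]=Z;return proj(s,w)
for Y in(-40,0,40):
    print((PR(-33,Y,43)-PR(-45,Y,43)).round(2))
b=cv2.imread("pics/side9.png")
cv2.imwrite("pics/z12.png",cv2.resize(np.hstack([b[215:260,305:375],a[215:260,305:375]]),None,fx=5.7,fy=5.7,interpolation=cv2.INTER_CUBIC))
# dark grey bar mask: low saturation & dark; profile along caddy x at Y=-30, 30
for n,im in(("before",b),("after",a)):
    for Y in(-30,-20,20,30):
        vals=[]
        for X in np.arange(-52,-20,.5):
            q=PR(X,Y,44).astype(np.float32);px=cv2.getRectSubPix(im,(1,1),(float(q[0]),float(q[1])))[0,0].astype(int)
            vals.append((X,int(px[1])-int(px[2])))
        g=[x for x,v in vals if abs(v)<12]
        print(n,Y,g[:1],g[-1:],"mean",np.mean(g) if g else None)
```

```text
[-3.44 -4.65]
[-3.33 -4.77]
[-3.21 -4.89]
before -30 [np.float64(-52.0)] [np.float64(-43.5)] mean -47.75
before -20 [np.float64(-52.0)] [np.float64(-43.5)] mean -47.75
before 20 [np.float64(-52.0)] [np.float64(-43.0)] mean -47.5
before 30 [np.float64(-49.5)] [np.float64(-43.0)] mean -46.25
after -30 [np.float64(-39.5)] [np.float64(-32.5)] mean -36.0
after -20 [np.float64(-39.0)] [np.float64(-32.5)] mean -35.75
after 20 [np.float64(-52.0)] [np.float64(-31.0)] mean -40.125
after 30 [np.float64(-38.0)] [np.float64(-31.0)] mean -34.5
```

View pics/z12.png

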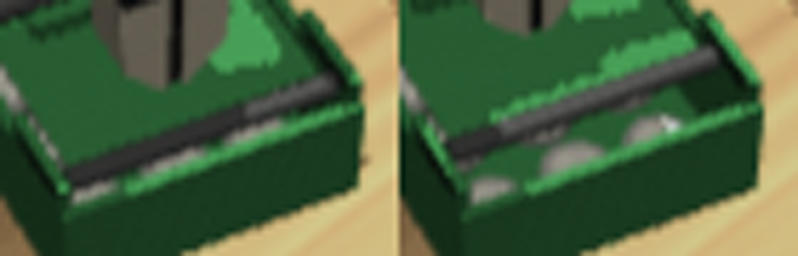

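```bash
python3 -m crank '[{"dx":-0.05,"dy":0,"dz":0.3,"spin":0},{"dx":-0.2,"dy":0,"dz":0.5,"spin":0},{"dx":-0.8,"dy":0,"dz":0.6,"spin":0},{"dx":-2,"dy":0,"dz":0.6,"spin":0},{"dx":-4,"dy":0,"dz":0.6,"spin":0},{"dx":-7,"dy":0,"dz":0.6,"spin":0},{"dx":-10,"dy":0,"dz":1,"spin":0},{"dx":-13,"dy":0,"dz":3,"spin":0},{"dx":-15,"dy":0,"dz":6,"spin":0},{"dx":-15,"dy":-2,"dz":9,"spin":0},{"dx":-15,"dy":-4,"dz":12,"spin":0},{"dx":-15,"dy":-7,"dz":14,"spin":0},{"dx":-15,"dy":-10,"dz":15,"spin":0},{"dx":-15,"dy":-13.5,"dz":15,"spin":0},{"dx":-15,"dy":-17,"dz":15,"spin":0},{"dx":-15,"dy":-20,"dz":15,"spin":0},{"dx":-15,"dy":-22,"dz":15,"spin":0},{"dx":-15,"dy":-22,"dz":15,"spin":0}]' 0
python3 - <<'E'
from g import *
from plant import capture
st()
for n in("side","top"):
    s=capture(n);a=s["frame"];cv2.imwrite(f"pics/{n}13.png",a)
A=cv2.imread("pics/side13.png")[165:275,245:405];B=cv2.imread("pics/top13.png")[110:270,280:460]
cv2.imwrite("pics/z13a.png",cv2.resize(A,None,fx=5,fy=5,interpolation=cv2.INTER_CUBIC))
cv2.imwrite("pics/z13b.png",cv2.resize(B,None,fx=3.7,fy=3.7,interpolation=cv2.INTER_CUBIC))
E
```

```text
time: 13.8
tool_pos: [505.8, 230.5, 162.1]
tcp_rot: [-2.318, 1.567, 0.537]
contact_force: [-2.0, -0.6, -0.5]
grip_width: 0.7
t 13.8 tcp [505.8 230.5 162.1] caddy x,y,z [-138.3  223.5  162.1] F caddy [-1.8 -1.2 -0.5] w 0.7
axes in caddy: [[0.002, 0.004, -1.0], [0.003, -1.0, -0.004], [-1.0, -0.003, -0.002]]
```

View pics/z13a.png

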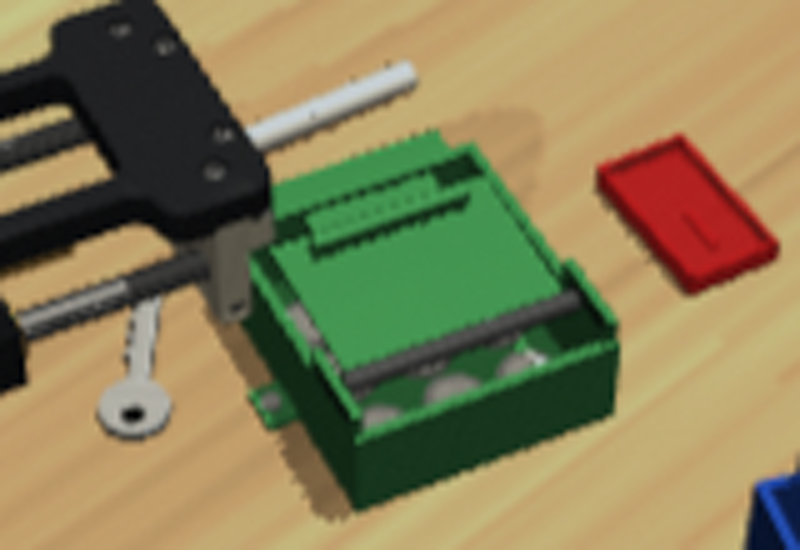

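View pics/z13b.png

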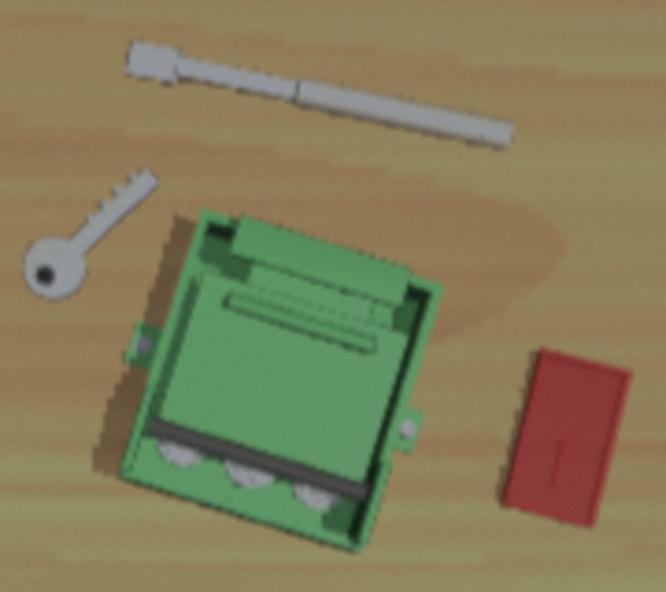

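Run:
```python
from g import *
from plant import capture
t=capture("top")
a=t["frame"][165:215,325:405]
b=cv2.resize(a,None,fx=10,fy=10,interpolation=cv2.INTER_CUBIC)
b=cv2.convertScaleAbs(b,alpha=1.5)
def PR(X,Y,Z):
    w=np.r_[c,0]+ex*X+ey*Y;w[2]=Z;q=proj(t,w);return (int((q[0]-325+.5)*10),int((q[1]-165+.5)*10))
for X,col in((39,(0,0,255)),(25,(255,0,0)),(19,(255,0,255))):
    cv2.line(b,PR(X,30,51),PR(X,-30,51),col,1)
for Y in(25,-25): cv2.line(b,PR(31,Y,43),PR(39,Y,43),(0,255,255),1)
cv2.imwrite("pics/z14.png",b)
```

```text
(no output)
```

View pics/z14.png

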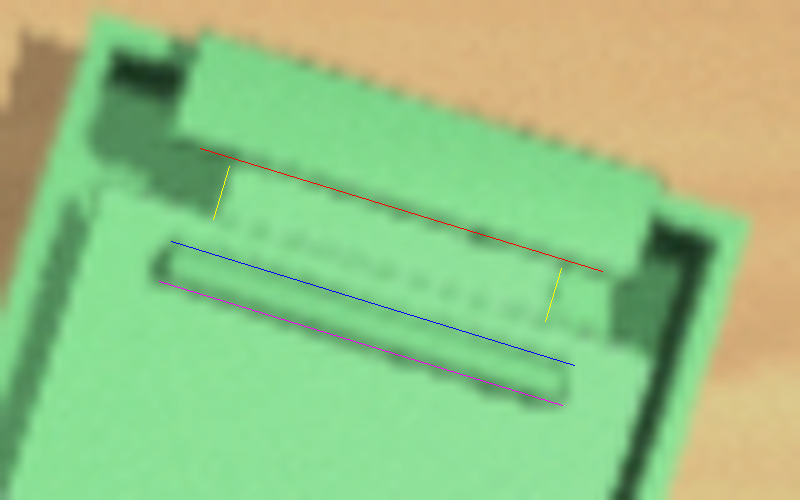

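```bash
python3 -m crank '[{"dx":0,"dy":0,"dz":0,"spin":0},{"dx":0,"dy":0,"dz":0,"spin":0},{"dx":0,"dy":0,"dz":0,"spin":0},{"dx":0,"dy":0,"dz":0,"spin":0},{"dx":0,"dy":0,"dz":0,"spin":0},{"dx":0,"dy":0,"dz":0,"spin":0}]' 0
python3 - <<'E'
from plant import capture,bot
import cv2,numpy as np
t=capture("top")["frame"];a=cv2.imread("pics/top0.png");b=cv2.imread("pics/top13.png")
for n,(x0,y0,x1,y1) in dict(key=(283,152,325,194),fob=(412,200,455,256),pry=(310,118,422,153),caddy=(305,160,405,262)).items():
    f=lambda p,q:round(float((cv2.absdiff(p,q)[y0:y1,x0:x1].max(2)>30).mean()),4)
    print(n,"start-now",f(a,t),"13-now",f(b,t))
bot.close_job()
E
```

```text
time: 14.45
tool_pos: [504.6, 226.7, 161.4]
tcp_rot: [2.609, 1.571, -0.822]
contact_force: [-0.4, 0.8, 0.3]
grip_width: 0.5
key start-now 0.0 13-now 0.0
fob start-now 0.0 13-now 0.0
pry start-now 0.0 13-now 0.0
caddy start-now 0.2297 13-now 0.0
the job is handed in; nothing more can be done
```

The caddy is closed and I handed the job in at about 14.5 s of the 38 s. With shut fingers I folded the flap over and down, slid it under the lip by the rib until it stopped, and backed clear.

**Final checks:**
- **Flap and tongue:** the rib and lip edges in the top picture lie where a fully home flap should put them, and the tongue shows running under the lip. The hinge bar moved 11 to 12 mm of its 12 mm travel. The flap had stayed shut over the last 0.7 s or so before hand-in, with nothing touching it.
- **End stop:** the push rose from about 6 N to 9 N with no further travel, against roughly 3 N of slide friction.
- **Bystanders:** the top view of the key, fob half and pry tool shows no change from the start.
- **Robot:** the fingers ended about 220 mm to the side and well above the desk, reading only sensor noise.

**What disagreed or went wrong:**
- **Fingertip height:** the shut fingertips really sit about 33 mm above the reported TCP. Because of this, my first approach landed on top of the tongue's edge with about 7 N. I saw it in the picture and the force, lifted off, corrected for it and went on. The flap looked undamaged.
- **Pressing force:** when seating the flap, and at the start of the slide, the downward force briefly reached about 8 N before I eased off.
- **How the slide happened:** most of it seems to have come from the finger dragging on the plate and meeting the rib, with the rib push only confirming the end stop.

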